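Close up the instrument kit case

TASK

Close up the open instrument case on the lab bench: first push the upright inner flap down until it lies flat over the compartments, and only then swing the hinged lid shut over it until it is fully home. Push both from their outer faces with the fingers: do not grip the flap or lid or touch their foam-lined inner faces, and do not pick up or shift the things in the case or around it.

Things in the scene. Friction and masses are not known exactly. Their poses are not given: they have to be found in the camera images.
- kit: Grey plastic instrument case, 280 (its x) x 210 (its y) x 80 mm high without lid, walls 6 mm, fixed to the bench. Origin: centre of its underside, on the bench; z up. The lid is hinged along its +y long wall, the flap inside its -y long wall (the side with the latch plates and a thin carrying handle). Its yaw differs from start to start by up to about 26 degrees from the world axes.
- flap (a joint): Angle of the inner flap, rad: 0 = lying flat inside the case, about 1.5 = upright (starts at 1.3 to 1.6, stop at 1.65). Stiff friction hinge (0.1 N m): it stays where it is left, no spring. Turns about the line through point flap_hinge parallel to the case's x; when flat it extends from the hinge towards the case's +y, and its outer face looks up; when upright the outer face looks to the case's -y.
- flap_hinge (a point): Middle of the flap's hinge line: 92 mm from the case's centre towards its -y, 62 mm above the bench (18 mm below the rim).
- flap_edge (a point): Middle of the flap's free edge, on its outer face: 120 mm from the hinge, 4 mm outside the hinge plane. The flap is a bare metal plate, 252 mm wide (along the case's x), 120 mm long and 4 mm thick, with a light grey foam pad (240 x 100 x 4 mm) on its inner face, the one towards the lid when upright; the pad is not to be touched.
- lid (a joint): Angle of the lid, rad: 0 = shut on the case's rim, about 1.6 = upright, more = leaning back outwards (starts at 1.6 to 1.85, stop at 1.95). Stiff friction hinge (0.5 N m): it stays where it is left, no spring, no catch. Turns about the line through point lid_hinge parallel to the case's x; when shut it extends from the hinge towards the case's -y and its outer face looks up; when upright the outer face looks to the case's +y.
- lid_hinge (a point): Middle of the lid's hinge line: 105 mm from the case's centre towards its +y, 80.5 mm above the bench.
- lid_edge (a point): Middle of the lid's free edge, on its outer face: 210 mm from the hinge, 18 mm outside the hinge plane. The lid is a grey tray-shaped cover 280 mm (along the case's x) x 210 x 18 mm, with a flat outer face (two raised ribs 100 mm either side of the middle) and light grey foam filling its inside, which is not to be touched.
- jar: Small clear jar, 34 mm across, 34 mm high, standing in a compartment under the flap; leave it. Origin: centre of its underside.
- puck: White sensor puck, 40 mm across, 26 mm high, in the middle compartment under the flap; leave it. Origin: centre of its underside.
- logger: White data logger, 90 x 42 x 28 mm, lying in the case's open long compartment beside the lid hinge; leave it. Origin: centre of its underside.
- cup: White plastic cup, 76 mm across, 85 mm high, on the bench close to the case, either beyond its far short end or on the flap side; leave it. Origin: centre of its underside.
- beaker: Clear beaker, 72 mm across, 90 mm high, on the bench close to the case, either beyond its far short end or on the flap side; leave it. Origin: centre of its underside.
- bottle: White bottle, 60 mm across, 150 mm high, on the bench close to the case, either beyond its far short end or on the flap side; leave it. Origin: centre of its underside.
- tape: Roll of grey tape lying flat, 100 mm across, 48 mm high, on the bench on the flap's side of the case; leave it. Origin: centre of its underside.
- spoon: White plastic picnic spoon, 160 mm long, lying on the bench beside the case on the lid hinge side; leave it. Origin: under its middle.

How it is judged:
On the way, in this order (a step that is already met when the one before it is completed fails the run):
1. the flap lies flat while the lid still stands open (value of joint flap below 0.08 rad and value of joint lid above 1 rad), for 0.2 s.
2. the lid is shut over the folded flap (value of joint lid below 0.05 rad and value of joint flap below 0.08 rad), for 0.2 s.
At the end, for the whole second after the job is handed in: Lid within 0.05 rad of shut and flap within 0.08 rad of flat, the flap having been folded first while the lid stood open beyond 1.0 rad; things in the case within 20 mm and things on the bench within 30 mm of where they stood (all of step 2 and not (distance of any of jar, puck, logger from where it was at the start of the episode above 0.02 m or distance of any of cup, beaker, bottle, tape, spoon from where it was at the start of the episode above 0.03 m)); the robot touches nothing.
It fails at once if the lid comes down on the raised flap (value of joint lid below 0.5 rad and value of joint flap above 0.25 rad).
It fails at once if the fingers take hold of the flap or lid, or press on its foam-lined inner face (contact force between the fingers and flap_c1 above 1.5 N or contact force between the fingers and lid_c5 above 1.5 N).
It fails at once if a thing in the case is moved over 20 mm or a thing on the bench over 30 mm (pushed, lifted, carried or toppled) (distance of any of jar, puck, logger from where it was at the start of the episode above 0.02 m or distance of any of cup, beaker, bottle, tape, spoon from where it was at the start of the episode above 0.03 m).
It fails at once if a standing thing is tipped over (angle between any of cup, beaker, bottle, jar's own z axis and vertical above 0.5 rad).
It also fails if it takes over 59 s, if anything falls off the work surface, if the arm or the gripper's body presses on something with over 40 N, if the wrist force passes 120 N, or if a joint passes its speed limit or range.

ROBOT

A 7-joint arm with a two-finger parallel gripper is mounted at the origin on the work surface. World frame = base frame: x ahead of the robot, y to its left, z up, the work surface at z = 0. Lengths are in m, angles in rad, forces in N, time in s.
With the tool pointing down it reaches from about 0.425 to 0.875 m from the base axis. Payload 4.7 kg.
Tool frame: the origin (TCP) lies midway between the tips of the shut fingers; the grasp point (between the pads) lies 19 mm behind it; y points along the fingers, z is the direction in which the jaws open and shut, and the axes are right-handed (so a half turn about y gives the same grasp; the last joint's range is limited). The gripper opens to 85 mm and grips with 20 to 120 N. Pads are 22 mm wide; open, the fingers measure 114 mm over their backs; the gripper's body (76 mm by 85 mm) begins 54 mm behind the grasp point. The pads swing forward as they close: fully open they stand 13 mm farther back than shut.
Start: joints at [0.014, 0.321, -0.07, 1.45, 0.023, 1.371, -0.057], TCP at [0.65, -0, 0.231] pointing down, gripper open.
Joint ranges: [-2.86, 2.86], [-0.3, 2.09], [-1.38, 1.24], [0.06, 2.45], [-1.56, 4.7], [0.09, 2.05], [-2.69, 2.69]. Speed limits (rad/s): [2.57, 2.57, 3.14, 3.14, 3.14, 3.14, 3.14].

INTERFACE

Orientations are given as a unit quaternion [x, y, z, w].
In Python, from cell import manip gives the robot as it stands.
- The arm moves only by the tool carry_out, never from a script. Its argument "commands" is a list of rows, each a list of 7 numbers: the shift along the tool's x, y, z in mm, then the turn, a rotation vector about the tool's x, y, z in degrees, then the finger opening in mm, from 0 to 85.4. In form: [[dx, dy, dz, ax, ay, az, claw], ...]. A call has 1 to 20 rows; each row shifts and turns the commanded pose from where the row before left it, along the tool's axes as they then stand; what a row does not reach is not made up. A row lasts 1/10 s, in which the tool goes at most 50 mm and 8.59 degrees, less where a joint would pass 70% of its speed; a pose out of reach is approached as far as the arm can. A call with a gripper value outside its range is refused whole. The fingers move at their own pace and stop on an object; the grip force is fixed at half the most. Time passes only in rows, so rows that do not move let the fingers close. It gives the time, the measured TCP pose, the force and the opening at its end, in the units of the state.
- manip.state(): the state, without advancing time (a new reading comes with each control period).
- manip.snapshot(name): name is "scene" or "side" or "wrist"; returns the picture (400x640x3 uint8, red, green, blue); there is no depth.
- manip.calibration(name): a dict with "intrinsics" (3x3 intrinsics, pixels), "dist" ([k1, k2, p1, p2, k3] as OpenCV has them; the pictures are not rectified), "origin" and "rotation" of the camera in the world; the wrist camera has in their place "tool_from_camera" (4x4, takes a point from camera to tool coordinates, whose origin is the TCP and whose axes are the tool frame's). Camera axes: x right, y down, z forward; pixel columns grow to the right and rows downward; lengths in m; the calibration is good to about 2 mm. A picture is of the moment at which its call begins: read the wrist's pose just before it. calibration takes no time and is no camera call.
- manip.job_done(): hands the job in, once; it reports no verdict.
The state is a dict: "time_s": time; "joints": joint angles; "joint_velocities": joint speeds; "effort": joint torques, N m; "position": TCP position; "orientation": TCP orientation; "force": force on the tool from outside, world axes, zero at the start; "wrist_torque": the same for the moment, N m; "width": opening from 0.0 (shut) to 1.0 (fully open).
Only numpy, scipy, OpenCV 4.12 (cv2) and the standard library are available. Lean on these libraries where they do the work, as an engineer would, in place of code of your own. Each camera call takes 0.05 s, during which the arm holds its last target. There are 200 camera calls.

## Working session

There is one attempt and no reset: what is moved stays moved. The work goes in short steps, Python scripts to look and compute and a tool call to move; the robot and the scene stay as the last step left them, time stands still between calls to the robot, and variables do not carry over. Pictures are saved under pics/ and viewed, about 8 in all and at most 12, crops included, and the job is handed in when it is done.

Besides the shell and the picture viewer there is one more tool, called as name(argument=value, ...), one argument or row to a line, values as JSON. carry_out: Moves the arm, as the interface text tells. Its arguments: {"type":"object","properties":{"commands":{"type":"array"}},"required":["commands"]}

```bash
mkdir -p pics; ls
python3 - <<'E'
from cell import manip
import cv2,numpy as np
a=manip.snapshot("scene");b=manip.snapshot("side")
cv2.imwrite("pics/scene.png",a[:,:,::-1]);cv2.imwrite("pics/side.png",b[:,:,::-1])
for n in("scene","side","wrist"):
    print(n,{k:np.round(v,4).tolist() for k,v in manip.calibration(n).items()})
s=manip.state();print(s)
E
```

```text
pics
scene {'intrinsics': [[407.708, 0.0, 314.9172], [0.0, 407.708, 196.6963], [0.0, 0.0, 1.0]], 'dist': [-0.0329, 0.0, 0.0, 0.0, 0.0], 'origin': [1.0536, 0.4503, 0.739], 'rotation': [0.3816, 0.8446, -0.3429, -0.1528]}
side {'intrinsics': [[520.6506, 0.0, 322.4813], [0.0, 520.6506, 193.894], [0.0, 0.0, 1.0]], 'dist': [-0.145, 0.0, 0.0, 0.0, 0.0], 'origin': [0.7792, 0.674, 0.7855], 'rotation': [0.1238, 0.9177, -0.3745, -0.0476]}
wrist {'intrinsics': [[329.0212, 0.0, 319.2279], [0.0, 329.0212, 203.9264], [0.0, 0.0, 1.0]], 'dist': [0.0151, 0.0, 0.0, 0.0, 0.0], 'tool_from_camera': [[-0.0002, 0.9453, 0.3262, -0.0841], [-0.0003, -0.3262, 0.9453, -0.1429], [1.0, 0.0001, 0.0004, 0.0004], [0.0, 0.0, 0.0, 1.0]]}
{'time_s': 0.1, 'joints': array([ 0.01408941,  0.32176982, -0.07007088,  1.45153466,  0.02260563,
        1.37081295, -0.05690502]), 'joint_velocities': array([ 0.0006428 , -0.00177966, -0.0011507 , -0.00291829, -0.00015541,
        0.00206015, -0.00028074]), 'effort': array([ 4.50556013e-05, -4.94872105e+01, -3.84160029e-01, -3.15213168e+01,
        1.28981241e-02,  7.44150602e-03,  1.28749331e-06]), 'position': array([ 6.49522434e-01, -5.15080327e-05,  2.30328377e-01]), 'orientation': array([ 0.50046454, -0.50040267,  0.49958644, -0.49954558]), 'force': array([0.29394308, 0.97241525, 0.37530997]), 'wrist_torque': array([-0.01077639, -0.05531233, -0.00586465]), 'width': 0.999963223358474}
```

View pics/scene.png

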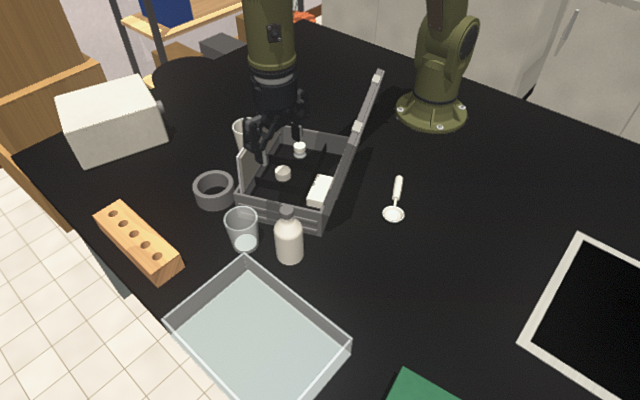

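View pics/side.png

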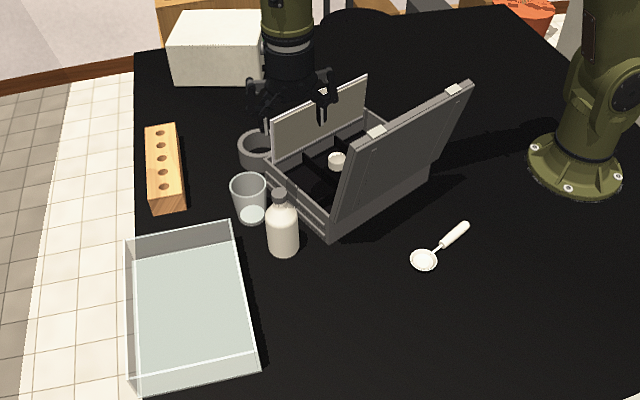

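The side view shows the case with its lid at the robot's side (lid edge at (372,132)-(468,85)) and the flap on the far side (270,122)-(367,77). The bottle, beaker and tape stand left of it. I'll enlarge the case to pick points.

Run:
```python
import cv2
a=cv2.imread("pics/side.png")[60:260,225:485];cv2.imwrite("pics/c1.png",cv2.resize(a,None,fx=3,fy=3,interpolation=cv2.INTER_CUBIC))
b=cv2.imread("pics/scene.png")[60:250,190:420];cv2.imwrite("pics/c2.png",cv2.resize(b,None,fx=3,fy=3,interpolation=cv2.INTER_CUBIC))
```

```text
(no output)
```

View pics/c1.png

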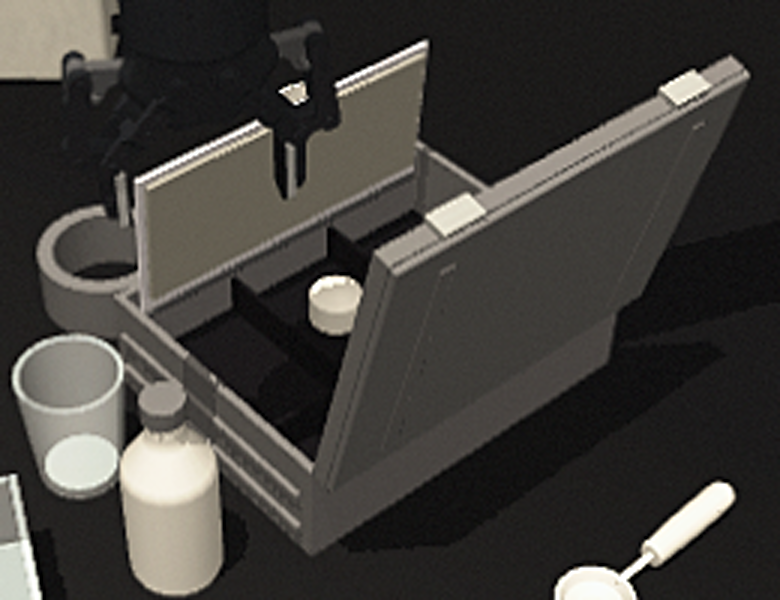

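View pics/c2.png

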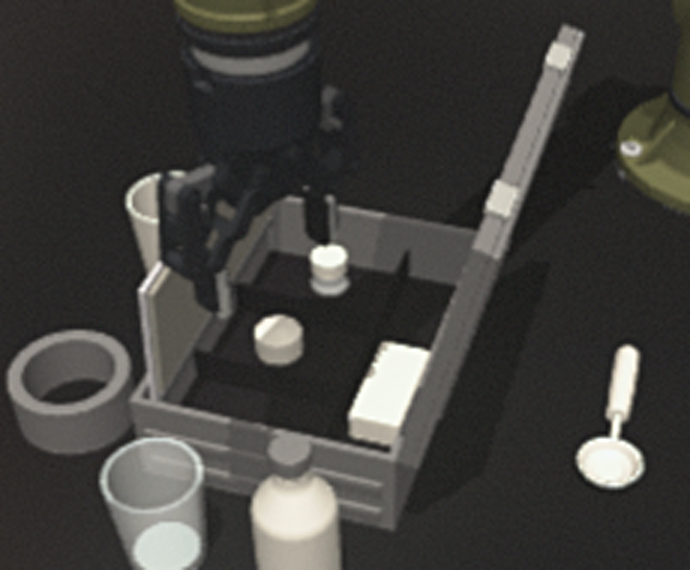

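```bash
cat > fit.py <<'E'
from cell import manip
import cv2,numpy as np
from scipy.spatial.transform import Rotation as R
from scipy.optimize import least_squares
cal={n:manip.calibration(n) for n in("scene","side")}
def proj(n,P):
    c=cal[n];q=np.array(c["rotation"]);M=R.from_quat(q) if q.size==4 else R.from_matrix(q)
    Pc=M.inv().apply(np.atleast_2d(P)-c["origin"])
    return cv2.projectPoints(Pc,np.zeros(3),np.zeros(3),np.array(c["intrinsics"]),np.array(c["dist"]))[0][:,0]
def ray(n,uv):
    c=cal[n];M=R.from_quat(c["rotation"])
    p=cv2.undistortPoints(np.array([[uv]],float),np.array(c["intrinsics"]),np.array(c["dist"]))[0,0]
    return np.array(c["origin"]),M.apply([*p,1])
def onplane(n,uv,z):
    o,d=ray(n,uv);return o+d*(z-o[2])/d[2]
def lidp(x,r,o,t):return [x,.105-r*np.cos(t)+o*np.sin(t),.0805+r*np.sin(t)+o*np.cos(t)]
def flp(x,r,o,t):return [x,-.092+r*np.cos(t)-o*np.sin(t),.062+r*np.sin(t)+o*np.cos(t)]
def world(p,pts):
    c,s=np.cos(p[2]),np.sin(p[2]);pts=np.atleast_2d(pts)
    return pts@np.array([[c,s,0],[-s,c,0],[0,0,1]])+[p[0],p[1],0]
S=lambda u,v:(u/3+225,v/3+60)
C=lambda u,v:(u/3+190,v/3+60)
E
python3 - <<'E'
from fit import *
obs=[("side",S(310,553),"k",(.14,.105,0)),("side",S(612,357),"k",(-.14,.105,0)),
("side",S(118,295),"k",(.14,-.105,.08)),("side",S(400,273),"l",(.14,.21,.018)),("side",S(380,252),"l",(.14,.21,0)),
("side",S(748,75),"l",(-.14,.21,.018)),("side",S(735,57),"l",(-.14,.21,0)),
("side",S(138,180),"f",(.126,.12,.002)),("side",S(428,42),"f",(-.126,.12,.002)),
("scene",C(392,527),"k",(.14,.105,0)),("scene",C(133,403),"k",(.14,-.105,.08)),
("scene",C(582,38),"l",(-.14,.21,.018)),("scene",C(563,28),"l",(-.14,.21,0)),
("scene",C(148,290),"f",(.126,.12,.002))]
def m(p,k,a):
    return a if k=="k" else lidp(*a,p[4]) if k=="l" else flp(*a,p[3])
def f(p):return np.concatenate([proj(n,world(p,m(p,k,a)))[0]-uv for n,uv,k,a in obs])
r=least_squares(f,[.65,0,1.57,1.5,1.7],loss="soft_l1");p=r.x;print(p,np.degrees(p[2]))
print(np.round(f(p).reshape(-1,2),1).tolist())
np.save("p.npy",p)
for x in(-.126,0,.126):print("flap edge",x,world(p,flp(x,.12,.004,p[3])))
print("lid edge",world(p,lidp(0,.21,.018,p[4])))
print("tape",onplane("scene",C(70,365),.048),onplane("side",S(100,245),.048))
print("cup top",onplane("scene",C(165,190),.085))
print("beaker top",onplane("scene",C(154,470),.09),onplane("side",S(68,370),.09))
print("bottle top",onplane("scene",C(292,445),.15),onplane("side",S(161,392),.15))
E
```

```text
[ 0.52026368 -0.08519691  0.42463562  1.48417925  1.80103104] 24.32982893298997
[[1.1, 0.6], [-1.2, 1.2], [-1.1, -0.1], [0.5, 0.8], [-0.7, -0.2], [2.6, -0.2], [-0.5, -0.6], [0.2, 0.7], [0.7, -0.1], [0.1, 0.4], [-1.8, -1.4], [1.0, -2.1], [-0.1, -1.6], [-1.8, -0.1]]
flap edge -0.126 [[ 0.44072175 -0.21510887  0.18189617]]
flap edge 0 [[ 0.55553155 -0.16319828  0.18189617]]
flap edge 0.126 [[ 0.67034135 -0.11128769  0.18189617]]
lid edge [[0.45004089 0.07011369 0.28085099]]
tape [ 0.6793056  -0.21640324  0.048     ] [ 0.68736662 -0.21655476  0.048     ]
cup top [ 0.4974032  -0.29727889  0.085     ]
beaker top [ 0.73079306 -0.04603205  0.09      ] [ 0.73445532 -0.04892664  0.09      ]
bottle top [0.68656393 0.05127113 0.15      ] [0.68960738 0.04574979 0.15      ]
```

carry_out(
  commands=[
    [0,-4,0,0,8.2,0,0],
    [0,-4,0,0,8.2,0,0],
    [0,-4,0,0,8.2,0,0],
    [0,-4,0,0,8.2,0,0],
    [0,-4,0,0,8.2,0,0],
    [0,-4,0,0,8.2,0,0],
    [0,-4,0,0,8.2,0,0],
    [0,-4,0,0,8.2,0,0],
    [0,0,0,0,0,0,0],
  ],
)

```text
time_s: 1.0
position: [0.65, 0.0, 0.2634]
orientation: [0.149, -0.691, 0.691, -0.149]
force: [-0.5, 0.6, -0.0]
width: 0.001
```

```bash
cat > st.py <<'E'
from fit import *
p=np.load("p.npy");s=manip.state();c,sn=np.cos(p[2]),np.sin(p[2])
d=s["position"]-[p[0],p[1],0]
print("t",s["time_s"],"case xyz mm",np.round(1000*np.array([c*d[0]+sn*d[1],-sn*d[0]+c*d[1],d[2]]),1),"w",round(s["width"],3),"F case",np.round([c*s["force"][0]+sn*s["force"][1],-sn*s["force"][0]+c*s["force"][1],s["force"][2]],1))
M=R.from_euler("z",-p[2])*R.from_quat(s["orientation"]);print(np.round(M.as_matrix(),3).tolist(),np.round(s["joints"],2))
E
python3 st.py
```

```text
t 1.0 case xyz mm [153.3  24.2 263.4] w 0.001 F case [-0.2  0.7 -0. ]
[[-1.0, 0.0, 0.001], [-0.001, -0.0, -1.0], [-0.0, -1.0, 0.0]] [-0.1   0.31  0.08  1.41 -0.02  1.43 -1.17]
```

carry_out(
  commands=[
    [19,0,22,0,0,0,0],
    [19,0,22,0,0,0,0],
    [19,0,22,0,0,0,0],
    [19,0,22,0,0,0,0],
    [19,0,22,0,0,0,0],
    [19,0,22,0,0,0,0],
    [19,0,22,0,0,0,0],
    [19,0,22,0,0,0,0],
    [0,22,0,0,0,0,0],
    [0,22,0,0,0,0,0],
    [0,22,0,0,0,0,0],
    [0,22,0,0,0,0,0],
    [0,22,0,0,0,0,0],
    [0,0,0,0,0,0,0],
  ],
)

```text
time_s: 2.4
position: [0.5817, -0.2221, 0.1493]
orientation: [-0.153, 0.692, -0.69, 0.148]
force: [0.9, 0.5, -0.3]
width: 0.005
```

```bash
python3 st.py
python3 - <<'E'
from cell import manip
import cv2
cv2.imwrite("pics/s2.png",cv2.resize(manip.snapshot("side")[40:260,200:500,::-1],None,fx=2.5,fy=2.5))
E
```

```text
t 2.4 case xyz mm [  -0.4 -150.1  149.3] w 0.005 F case [ 1.   0.1 -0.3]
[[-1.0, -0.006, 0.004], [-0.004, 0.005, -1.0], [0.006, -1.0, -0.005]] [ 0.17  0.32  0.19  1.63 -0.06  1.21 -0.77]
```

View pics/s2.png

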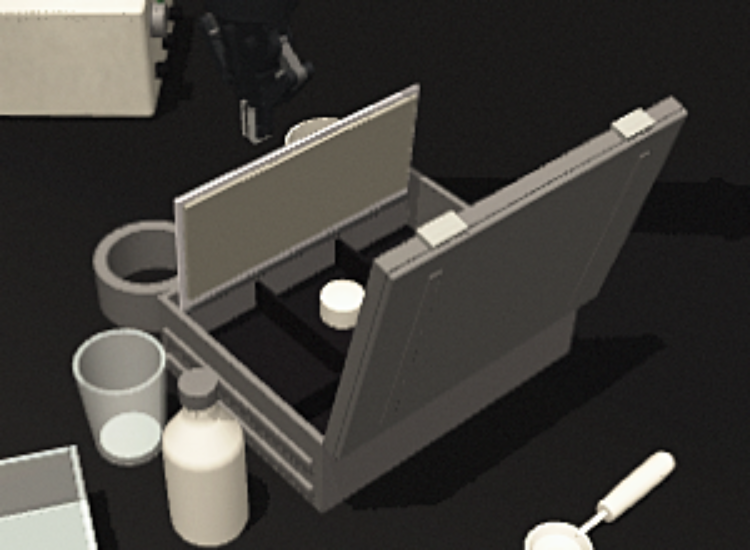

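carry_out(
  commands=[
    [0,0,-20,0,0,0,0],
    [0,0,-20,0,0,0,0],
    [0,0,-13,0,0,0,0],
    [0,0,-13,0,0,0,0],
    [0,-3,-13,0,0,0,0],
    [0,4,-13,0,0,0,0],
    [0,5,-13,0,0,0,0],
    [0,10,-11,0,0,0,0],
    [0,11,-10,0,0,0,0],
    [0,0,0,0,0,0,0],
  ],
)

```text
time_s: 3.45
position: [0.5303, -0.106, 0.1239]
orientation: [-0.152, 0.692, -0.69, 0.149]
force: [-0.0, 0.2, 0.0]
width: -0.006
```

```bash
python3 st.py
python3 - <<'E'
from cell import manip
import cv2
cv2.imwrite("pics/s3.png",cv2.resize(manip.snapshot("side")[40:260,200:500,::-1],None,fx=2.5,fy=2.5))
E
```

```text
t 3.45 case xyz mm [  0.6 -23.1 123.9] w -0.006 F case [0.  0.2 0. ]
[[-1.0, -0.003, 0.004], [-0.004, 0.003, -1.0], [0.003, -1.0, -0.003]] [ 0.04  0.17  0.12  1.86 -0.02  1.12 -0.97]
```

View pics/s3.png

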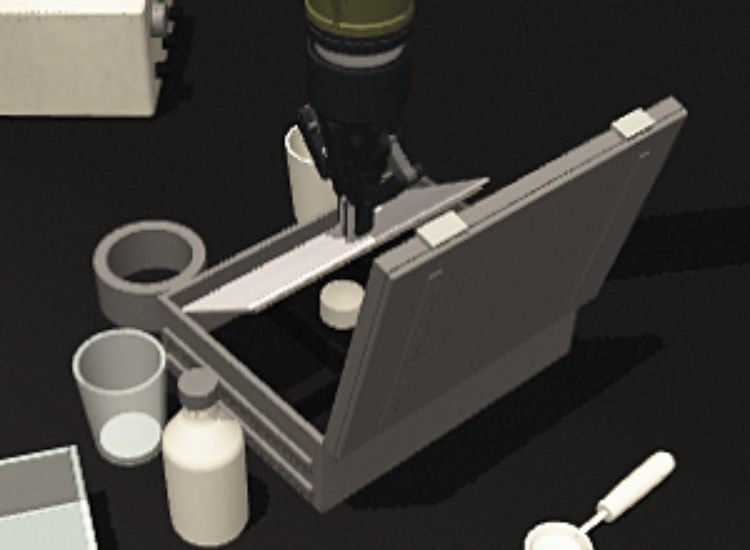

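The flap is leaning well under the fingers, around 0.6 rad, with the tip at (350,235). I'll continue the arc down.

carry_out(
  commands=[
    [0,10,-6,0,0,0,0],
    [0,10,-5,0,0,0,0],
    [0,10,-4,0,0,0,0],
    [0,9,-3,0,0,0,0],
    [0,9,-2,0,0,0,0],
    [0,6,0,0,0,0,0],
    [0,4,0,0,0,0,0],
    [0,2,0,0,0,0,0],
    [0,0,0,0,0,0,0],
    [0,0,0,0,0,0,0],
  ],
)

```text
time_s: 4.5
position: [0.5242, -0.0905, 0.0665]
orientation: [0.149, -0.691, 0.691, -0.149]
force: [-0.2, -0.3, -0.4]
width: 0.003
```

```bash
python3 st.py
```

```text
t 4.5 case xyz mm [ 1.4 -6.4 66.5] w 0.003 F case [-0.3 -0.2 -0.4]
[[-1.0, 0.0, 0.001], [-0.001, -0.001, -1.0], [-0.0, -1.0, 0.001]] [ 0.02  0.22  0.11  1.93 -0.03  0.99 -1.  ]
```

carry_out(
  commands=[
    [0,2,0,0,0,0,0],
    [0,2,0,0,0,0,0],
    [0,0,0,0,0,0,0],
    [0,0,0,0,0,0,0],
  ],
)

```text
time_s: 4.9
position: [0.5245, -0.0904, 0.0658]
orientation: [0.149, -0.691, 0.691, -0.15]
force: [-8.4, 1.1, 21.8]
width: 0.0
```

```bash
python3 st.py
```

```text
t 4.9 case xyz mm [ 1.7 -6.5 65.8] w 0.0 F case [-7.2  4.5 21.8]
[[-1.0, 0.001, 0.001], [-0.001, -0.0, -1.0], [-0.001, -1.0, 0.0]] [ 0.02  0.22  0.11  1.93 -0.03  0.99 -1.  ]
```

The flap is on its stop: tip at 65.8 mm (66 expected) with 22 N reaction. Next I go up and over to the lid's outer side.

carry_out(
  commands=[
    [0,-15,0,0,0,0,0],
    [-6,-30,0,0,0,0,0],
    [-6,-30,0,0,0,0,0],
    [-6,-30,0,0,0,0,0],
    [-6,-30,0,0,0,0,0],
    [-6,-30,0,0,0,0,0],
    [-6,-30,0,0,0,0,0],
    [-6,-30,0,0,0,0,0],
    [-6,-30,0,0,0,0,0],
    [0,-20,0,0,0,0,0],
    [0,0,-29,0,0,0,0],
    [0,0,-29,0,0,0,0],
    [0,0,-29,0,0,0,0],
    [0,0,-29,0,0,0,0],
    [0,0,-29,0,0,0,0],
    [0,0,-29,0,0,0,0],
    [0,0,-29,0,0,0,0],
    [0,0,-29,0,0,0,0],
    [0,0,-26,0,0,0,0],
    [0,0,0,0,0,0,0],
  ],
)

```text
time_s: 6.9
position: [0.4593, 0.1688, 0.3375]
orientation: [-0.152, 0.691, -0.69, 0.152]
force: [-2.0, -0.3, 0.5]
width: 0.003
```

```bash
python3 st.py
python3 - <<'E'
from cell import manip
import cv2
cv2.imwrite("pics/s4.png",cv2.resize(manip.snapshot("side")[40:260,200:500,::-1],None,fx=2.5,fy=2.5))
E
```

```text
t 6.9 case xyz mm [ 49.1 256.5 337.5] w 0.003 F case [-1.9  0.6  0.5]
[[-1.0, 0.001, 0.008], [-0.008, 0.001, -1.0], [-0.001, -1.0, -0.001]] [-0.26 -0.05 -0.14  1.66 -0.01  1.53 -1.54]
```

View pics/s4.png

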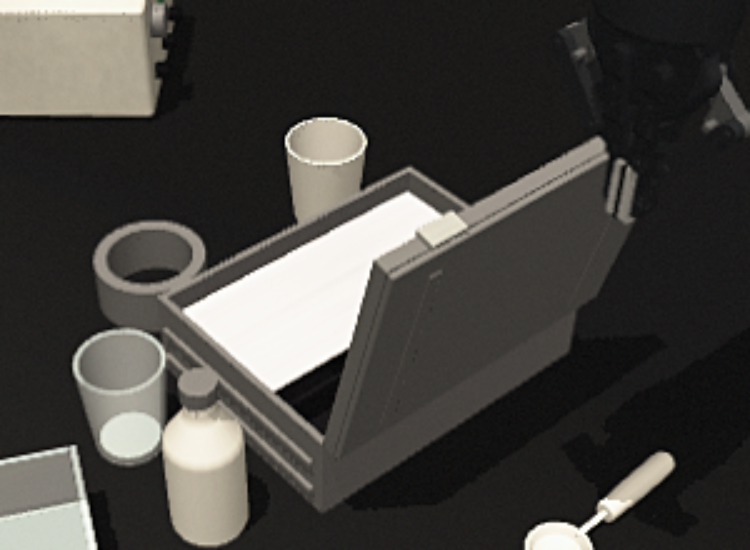

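The flap is flat and white over the compartments, and the lid is still open. The fingers at (620,190) are now beyond the lid's outer face. I'll descend and start pushing.

carry_out(
  commands=[
    [0,20,0,0,0,0,0],
    [0,20,0,0,0,0,0],
    [0,20,0,0,0,0,0],
    [0,20,0,0,0,0,0],
    [0,20,0,0,0,0,0],
    [0,0,-15,0,0,0,0],
    [0,0,-15,0,0,0,0],
    [0,0,-15,0,0,0,0],
    [0,0,-15,0,0,0,0],
    [0,0,-12,0,0,0,0],
    [0,0,-12,0,0,0,0],
    [0,0,-12,0,0,0,0],
    [0,0,-12,0,0,0,0],
    [0,0,-12,0,0,0,0],
    [0,0,0,0,0,0,0],
  ],
)

```text
time_s: 8.45
position: [0.4105, 0.2759, 0.2373]
orientation: [-0.151, 0.691, -0.691, 0.151]
force: [0.1, -0.3, 0.2]
width: 0.001
```

```bash
python3 st.py
python3 - <<'E'
from cell import manip
import cv2
cv2.imwrite("pics/s5.png",cv2.resize(manip.snapshot("side")[40:260,200:500,::-1],None,fx=2.5,fy=2.5))
E
```

```text
t 8.45 case xyz mm [ 48.7 374.3 237.3] w 0.001 F case [-0.1 -0.4  0.2]
[[-1.0, 0.0, 0.004], [-0.004, 0.001, -1.0], [-0.0, -1.0, -0.001]] [-0.38 -0.   -0.26  1.81 -0.    1.33 -1.79]
```

View pics/s5.png

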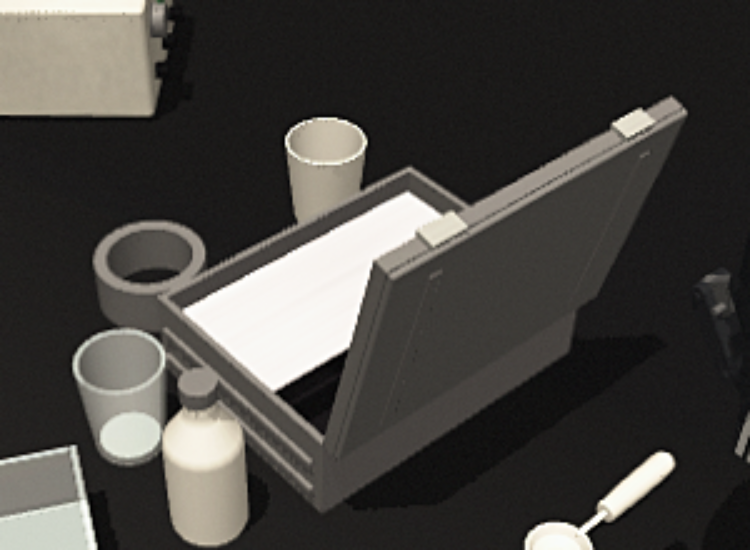

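I had the sign wrong: tool z points to the case's -y, so the arm moved away into free space and touched nothing. I'll go back with positive dz.

carry_out(
  commands=[
    [0,0,25,0,0,0,0],
    [0,0,25,0,0,0,0],
    [0,0,25,0,0,0,0],
    [0,0,25,0,0,0,0],
    [0,0,25,0,0,0,0],
    [0,0,20,0,0,0,0],
    [0,0,15,0,0,0,0],
    [0,0,11,0,0,0,0],
    [0,0,11,0,0,0,0],
    [0,0,11,0,0,0,0],
    [0,0,11,0,0,0,0],
    [0,0,11,0,0,0,0],
    [0,0,11,0,0,0,0],
    [0,0,11,0,0,0,0],
    [0,0,0,0,0,0,0],
  ],
)

```text
time_s: 10.0
position: [0.5116, 0.055, 0.2461]
orientation: [0.146, -0.69, 0.693, -0.151]
force: [-13.4, -6.9, 35.0]
width: -0.004
```

```bash
python3 st.py
python3 - <<'E'
from cell import manip
import cv2
cv2.imwrite("pics/s6.png",cv2.resize(manip.snapshot("side")[40:260,200:500,::-1],None,fx=2.5,fy=2.5))
E
```

```text
t 10.0 case xyz mm [ 49.9 131.3 246.1] w -0.004 F case [-15.1  -0.8  35. ]
[[-1.0, 0.007, -0.002], [0.002, -0.006, -1.0], [-0.007, -1.0, 0.006]] [-0.15  0.02 -0.02  1.77  0.    1.34 -1.31]
```

View pics/s6.png

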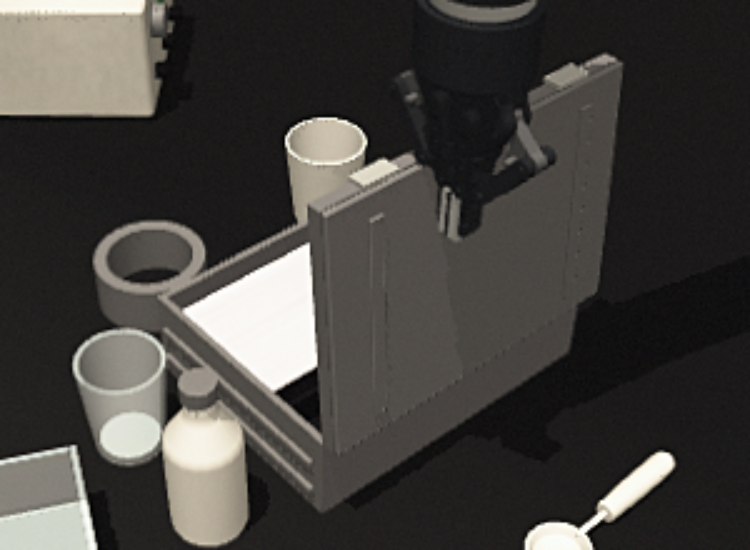

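Lid is near vertical, but its edge bears up under the flared knuckles (35 N upward). I'll back off, lift so only the fingertips touch, and check.

carry_out(
  commands=[
    [0,0,-8,0,0,0,0],
    [0,-12,0,0,0,0,0],
    [0,-12,0,0,0,0,0],
    [0,0,6,0,0,0,0],
    [0,0,10,0,0,0,0],
    [0,0,10,0,0,0,0],
    [0,0,10,0,0,0,0],
    [0,0,0,0,0,0,0],
  ],
)

```text
time_s: 10.85
position: [0.5214, 0.0304, 0.2603]
orientation: [0.149, -0.691, 0.692, -0.148]
force: [-0.6, -0.5, 0.3]
width: 0.002
```

```bash
python3 st.py
```

```text
t 10.85 case xyz mm [ 48.7 104.9 260.3] w 0.002 F case [-0.8 -0.2  0.3]
[[-1.0, -0.001, -0.002], [0.002, -0.001, -1.0], [0.001, -1.0, 0.001]] [-0.12  0.04  0.01  1.72  0.    1.38 -1.26]
```

carry_out(
  commands=[
    [0,1,12,0,0,0,0],
    [0,2,13,0,0,0,0],
    [0,2,13,0,0,0,0],
    [0,4,10,0,0,0,0],
    [0,4,10,0,0,0,0],
    [0,4,10,0,0,0,0],
    [0,5,10,0,0,0,0],
    [0,5,10,0,0,0,0],
    [0,9,10,0,0,0,0],
    [0,9,10,0,0,0,0],
    [0,9,10,0,0,0,0],
    [0,9,10,0,0,0,0],
    [0,0,0,0,0,0,0],
  ],
)

```text
time_s: 12.15
position: [0.5731, -0.0857, 0.1959]
orientation: [-0.15, 0.691, -0.691, 0.147]
force: [-0.7, 0.1, -0.2]
width: 0.004
```

```bash
python3 st.py
python3 - <<'E'
from cell import manip
import cv2
cv2.imwrite("pics/s7.png",cv2.resize(manip.snapshot("side")[40:260,200:500,::-1],None,fx=2.5,fy=2.5))
E
```

```text
t 12.15 case xyz mm [ 47.9 -22.2 195.9] w 0.004 F case [-0.6  0.3 -0.2]
[[-1.0, -0.003, -0.001], [0.001, 0.001, -1.0], [0.003, -1.0, -0.001]] [ 0.01  0.19  0.11  1.68 -0.02  1.27 -1.03]
```

View pics/s7.png

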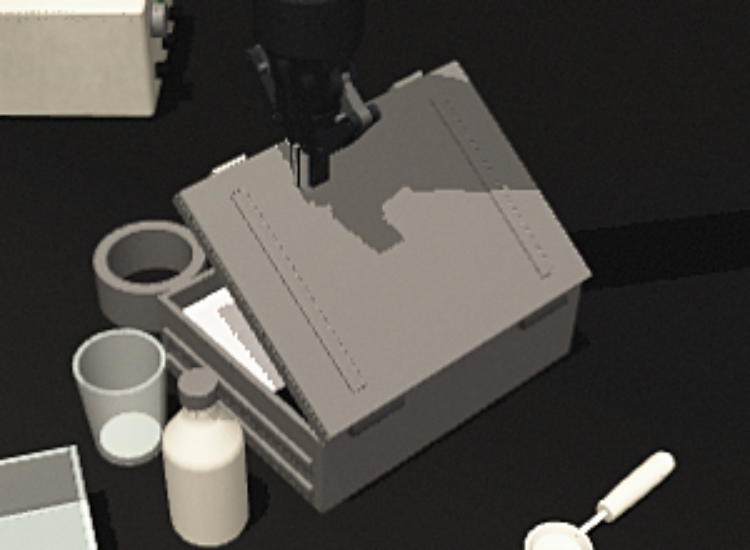

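The lid is about 0.6 rad open with only the tip on its outer face at (310,180), and the flap still lies flat. I'll carry on down.

carry_out(
  commands=[
    [0,11,8,0,0,0,0],
    [0,11,7,0,0,0,0],
    [0,12,7,0,0,0,0],
    [0,12,6,0,0,0,0],
    [0,11,4,0,0,0,0],
    [0,11,3,0,0,0,0],
    [0,10,2,0,0,0,0],
    [0,9,1,0,0,0,0],
    [0,7,0,0,0,0,0],
    [0,4,0,0,0,0,0],
    [0,2,0,0,0,0,0],
    [0,0,0,0,0,0,0],
    [0,0,0,0,0,0,0],
  ],
)

```text
time_s: 13.5
position: [0.5893, -0.1184, 0.0986]
orientation: [-0.15, 0.691, -0.691, 0.149]
force: [-2.3, 0.1, 3.5]
width: 0.002
```

```bash
python3 st.py
```

```text
t 13.5 case xyz mm [ 49.2 -58.6  98.6] w 0.002 F case [-2.1  1.1  3.5]
[[-1.0, -0.0, 0.001], [-0.001, 0.0, -1.0], [0.0, -1.0, -0.0]] [ 0.05  0.31  0.12  1.74 -0.04  1.09 -0.96]
```

carry_out(
  commands=[
    [0,2,0,0,0,0,0],
    [0,2,0,0,0,0,0],
    [0,0,0,0,0,0,0],
    [0,0,0,0,0,0,0],
    [0,0,0,0,0,0,0],
  ],
)

```text
time_s: 14.0
position: [0.5893, -0.1184, 0.0984]
orientation: [-0.149, 0.691, -0.691, 0.15]
force: [-10.6, 0.7, 23.2]
width: -0.003
```

```bash
python3 st.py
```

```text
t 14.0 case xyz mm [ 49.3 -58.7  98.4] w -0.003 F case [-9.4  5.1 23.2]
[[-1.0, 0.0, 0.001], [-0.001, 0.001, -1.0], [-0.0, -1.0, -0.001]] [ 0.05  0.31  0.12  1.74 -0.04  1.09 -0.96]
```

Fully home: the tip is at 98.4 mm (98.5 expected), firm on the stop. Now I retreat upward and take a last look.

carry_out(
  commands=[
    [0,-15,0,0,0,0,0],
    [0,-25,0,0,0,0,0],
    [0,-25,0,0,0,0,0],
    [0,-25,0,0,0,0,0],
    [0,-25,0,0,0,0,0],
    [0,-25,0,0,0,0,0],
    [0,0,0,0,0,0,0],
    [0,0,0,0,0,0,0],
  ],
)

```text
time_s: 14.8
position: [0.5899, -0.1182, 0.2344]
orientation: [0.149, -0.691, 0.691, -0.15]
force: [0.3, -0.6, -0.1]
width: 0.001
```

```bash
python3 st.py
python3 - <<'E'
from cell import manip
import cv2
cv2.imwrite("pics/s8.png",cv2.resize(manip.snapshot("side")[40:260,200:500,::-1],None,fx=2.5,fy=2.5))
E
```

```text
t 14.8 case xyz mm [ 49.9 -58.8 234.4] w 0.001 F case [ 0.  -0.7 -0.1]
[[-1.0, 0.001, 0.002], [-0.002, -0.0, -1.0], [-0.001, -1.0, 0.0]] [ 0.04  0.21  0.13  1.58 -0.03  1.35 -0.97]
```

View pics/s8.png

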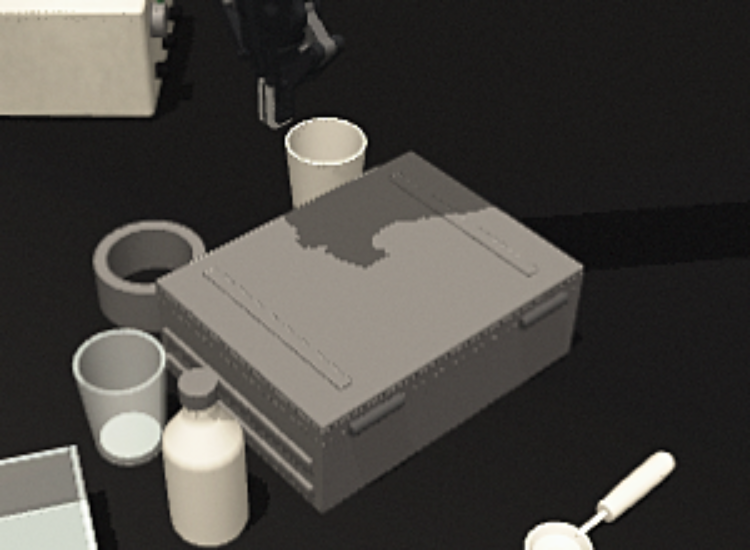

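The lid is shut flush, with its corners at (410,152), (582,265) and (320,430). The bottle, beaker, tape, cup and spoon are where they were, and the gripper is clear.

```bash
python3 -c "
from cell import manip
print(manip.job_done())"
```

```text
the job is handed in; nothing more can be done
None
```

The case is closed and the job is handed in, at about 15 s of robot time. I pushed the flap flat while the lid was still open, then pushed the lid shut over it. Both were pushed from their outer faces with shut fingers.

**Last checks**
- **Flap:** on its stop, with the fingertip at 65.8 mm (66 expected) and about 22 N of reaction.
- **Lid:** on its stop, with the fingertip at 98.4 mm (98.5 expected) and about 23 N of reaction.
- **Final picture:** the lid is flush all round. The cup, beaker, bottle, tape and spoon look unmoved, and the arm is clear of everything. The jar, puck and logger are hidden under the lid, so I could not check them at the end.

**What went wrong on the way**
- **Wrong direction:** one move went the wrong way along tool z, out into free space beyond the lid. It touched nothing and I corrected it.
- **High load on the lid's edge:** on the first lid push the edge bore up under the flared part of the gripper. That gave about 35 N upward at the end of the move, close to the 40 N limit for the gripper body. Readings come only at the end of a move, so I don't know the peak. I backed off, raised the tool and finished with the fingertips only.

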